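# Seat the bolt washers in the beam's counterbores

## Robot

A 6-joint arm with a two-finger parallel gripper is mounted at the origin on the work surface. World frame = base frame: x ahead of the robot, y to its left, z up, the work surface at z = 0. Lengths are in m, angles in degrees, forces in N, time in s.
With the tool pointing down it reaches from about 0.325 to 0.85 m from the base axis. Payload 15.5 kg.
Tool frame: the origin (TCP) lies on the centre line of the jaws, within the pads' length; the fingertips stand 19 mm ahead of it and the grasp point (between the pads) is the TCP; z points along the fingers, y is the direction in which the jaws open and shut (so a half turn about z gives the same grasp; the last joint's range is limited). The gripper opens to 91 mm and grips with 3 to 60 N. Pads are 32 mm wide; open, the fingers measure 118 mm over their backs; the gripper's body (76 mm by 178 mm) begins 60 mm behind the grasp point.
Start: joints at [-69.872, 28.281, 77.091, -0, 74.628, -5.472], TCP at [0.27, -0.564, 0.233] pointing down, gripper open.
Joint ranges: [-166.48, 166.48], [-47.26, 123.95], [12.59, 153.08], [-70.14, 250.14], [6.76, 159.57], [-176.63, 176.63]. Speed limits (degrees/s): [108.29, 108.29, 147.25, 172.46, 172.46, 172.46].

## Interface

Orientations are given as [roll, pitch, yaw] about the fixed x, y, z axes, in that order (R = Rz(yaw) Ry(pitch) Rx(roll)).
In Python, from workcell import bot gives the robot as it stands.
- The arm moves only by the tool carry_out, never from a script. Its arguments are lists of equal length, an entry for each row: "translation": the shift along the tool's x, y, z in mm, a list of three; "dr": the turn, a rotation vector about the tool's x, y, z in degrees, a list of three; "fingers": the opening, from 0 (shut) to 1 (fully open). A call has 1 to 20 rows; each row is the pose to reach, as a shift and turn from the pose commanded when the call began, along the tool's axes at that moment; what a row does not reach only later rows make up. A row lasts 1/10 s, in which the tool goes at most 50 mm and 8.59 degrees, less where a joint would pass 70% of its speed; a pose out of reach is approached as far as the arm can. A call with a gripper value outside its range is refused whole. The fingers move at their own pace and stop on an object; the grip force is fixed at half the most. Time passes only in rows, so rows that repeat a pose let the fingers close. It gives the time, the measured TCP pose, the force and the opening at its end, in the units of the state.
- bot.get_state(): the state, without advancing time (a new reading comes with each control period).
- bot.get_image(name): name is "scene" or "side" or "wrist"; returns a dict with "image" (420x560x3 uint8, blue, green, red), "K" (3x3 intrinsics, pixels), "k1" (the pictures are not rectified: a ray, as slopes to the right and down, at radius r is drawn at 1 + k1 r^2 times it, then the intrinsics apply), "R" (3x3) and "t" (3): a world point X has camera coordinates R X + t; the wrist camera has in their place "hand_eye" (4x4, takes a point from camera to tool coordinates, whose origin is the TCP and whose axes are the flange's). Camera axes: x right, y down, z forward; pixel columns grow to the right and rows downward; lengths in m; the calibration is good to about 2 mm. A picture is of the moment at which its call begins: read the wrist's pose just before it. There is no depth.
- bot.hand_in(): hands the job in, once; it reports no verdict.
Trained networks look in a picture, given as the dict that the camera call returned (one of the last four; its "shot" number tells which), for a name from the list of things; names that differ only in an ending like _2 or _b are one class to them, and where a whole thing is asked for, a point or a joint stands for the part that bears it (a point fixed in the world has none). Each returns a list of dicts, best first, with "conf" (0 to 1); they miss things now and then, are a little off and sometimes report something else, mostly with a low value. They report only what shows in the picture. A call takes as long as a camera call. They do not tell look-alikes from the thing itself.
- bot.outline_of(picture, thing): "mask" (420x560 bool, what is visible of it) and "bbox" ([left, top, right, bottom] in pixels, round what is visible of it).
- bot.place_of(picture, thing): "pixel" ([column, row] in pixels: a listed point, or the origin of a listed thing).
The state is a dict: "time_s": time; "q": joint angles; "joint_vel": joint speeds; "tau": joint torques, N m; "tcp_pos": TCP position; "orientation": TCP orientation; "force": force on the tool from outside, world axes, zero at the start; "moment": the same for the moment, N m; "grip_width": finger opening in m.
Only numpy, scipy, OpenCV 4.12 (cv2) and the standard library are available. Lean on these libraries where they do the work, as an engineer would, in place of code of your own. Each camera call takes 0.05 s, during which the arm holds its last target.

## Task

Seat the two loose round steel washers in the two counterbores in the top of the timber beam, one in each: push each washer along the wood with the fingertips until it goes over the rim, drops in and lies flat on the floor of the recess. Only slide them, never pick them up off the beam, and leave the nut, the bolts and the hand plane where they are.

Things in the scene. Friction and masses are not known exactly. Their poses are not given: they have to be found in the camera images.
- beam: Pale timber beam, 120 mm wide (its x) by 560 mm long (its y) with a short 30 mm wide tenon beyond its +y end, lying level across the bench on two low bearers; it does not move. Origin on the bench under the beam's middle, z up; its flat top face is 160 mm above the bench. Two counterbores 170 mm apart lie on the top's centre line; thin inked lines mark the centre line and cross it at each bore.
- bore_left (a point): Centre of the floor of the counterbore on the beam's +y half, 85 mm from the beam's middle. The recess is round, 74 mm in diameter, 16 mm deep below the beam's top face, with straight walls and a flat floor that has an 18 mm bolt hole in its centre. Axes as the beam's.
- bore_right (a point): The same on the beam's -y half: a recess 74 mm in diameter and 16 mm deep, this point at the centre of its floor. Axes as the beam's.
- washer_left: Loose flat round steel washer, 68 mm outside diameter, 19 mm hole, 6 mm thick, about 160 g; it starts flat on the beam's top between bore_left and the beam's +y end, up to 114 mm from that bore's centre; it may already overhang the rim a little. Origin at the centre of its underside, z up. It tips into the recess once its centre is some 14 mm short of the bore's centre, and falls in fully when pushed on.
- washer_right: The other washer, the same size, between bore_right and the beam's -y end. Origin at the centre of its underside. The washers are alike; either may go in either bore.
- nut: Bystander: loose steel hex nut, 24 mm across flats, 13 mm high, on the beam's top near the middle between the bores. Origin at the centre of its underside.
- bolt_1: Bystander: dark steel hex bolt standing on its head on the bench, on the robot's side of the beam; 16 mm thick, 140 mm tall, head 24 mm across flats and 10 mm high. Origin at the centre of its underside.
- bolt_2: Bystander: another such bolt, beside bolt_1. Origin at the centre of its underside.
- plane: Bystander: wooden hand plane lying on the bench beyond the beam, block 80 mm (its x) by 280 mm (its y) by 38 mm high with a slanted steel iron up to 90 mm high. Origin at the centre of its underside.
Mind the look-alikes: they are no part of the job. What is shaped like the washer_left but yellow is not meant.

How it is judged (in metres and radians):
At the end, for the whole second after the job is handed in: One washer lies in each counterbore: its centre within 6 mm of the bore's centre, its underside on the recess floor (within 2 mm), flat to 0.06 rad and at rest. The nut, bolts and plane are where they were, to 15 mm, and upright (((horizontal distance between washer_left and bore_left below 0.006 m and z of washer_left in the frame of bore_left between -0.003 and 0.002 m and angle between each of washer_left, washer_right's own z axis and vertical below 0.06 rad and linear speed of each of washer_left, washer_right below 0.02 m/s and horizontal distance between washer_right and bore_right below 0.006 m and z of washer_right in the frame of bore_right between -0.003 and 0.002 m) or (horizontal distance between washer_left and bore_right below 0.006 m and z of washer_left in the frame of bore_right between -0.003 and 0.002 m and angle between each of washer_left, washer_right's own z axis and vertical below 0.06 rad and linear speed of each of washer_left, washer_right below 0.02 m/s and horizontal distance between washer_right and bore_left below 0.006 m and z of washer_right in the frame of bore_left between -0.003 and 0.002 m))); the robot touches nothing.
It fails at once if a washer is lifted more than 8 mm off the beam's top (z of any of washer_left, washer_right in the frame of beam above 0.168 m).
It fails at once if a washer is pushed off the beam (z of any of washer_left, washer_right in the frame of beam below 0.125 m).
It fails at once if the nut, a bolt or the plane is moved more than 15 mm or tipped over (distance of any of bolt_1, bolt_2, nut, plane from where it was at the start of the episode above 0.015 m or angle between any of bolt_1, bolt_2, nut, plane's own z axis and vertical above 0.3 rad).
It also fails if it takes over 48 s, if anything falls off the work surface, if the arm or the gripper's body presses on something with over 40 N, if the wrist force passes 120 N, or if a joint passes its speed limit or range.

## Working session

There is one attempt and no reset: what is moved stays moved. The work goes in short steps, Python scripts to look and compute and a tool call to move; the robot and the scene stay as the last step left them, time stands still between calls to the robot, and variables do not carry over. Pictures are saved under pics/ and viewed, and the job is handed in when it is done.

Besides the shell and the picture viewer there is one more tool, called in YAML: its name, and indented under it one key for each argument. carry_out: Moves the arm, as the interface text tells. Its arguments: {"type":"object","properties":{"translation":{"type":"array"},"dr":{"type":"array"},"fingers":{"type":"array"}},"required":["translation","dr","fingers"]}

```bash
ls; mkdir -p pics; python3 - <<'E'
from workcell import bot
import cv2,numpy as np
print(bot.get_state())
for n in ["scene","side","wrist"]:
    p=bot.get_image(n); cv2.imwrite(f"pics/{n}0.png",p["image"])
    print(n,{k:(np.round(v,4).tolist() if k!='image' else 0) for k,v in p.items() if k!='image'})
    if n!="wrist":
      for th in ["beam","bore_left","bore_right","washer_left","washer_right","nut","bolt_1","plane"]:
        try:print(th,[(np.round(d['pixel'],1).tolist(),round(float(d['conf']),2)) for d in bot.place_of(p,th)])
        except Exception as e: print(th,e)
E
```

```text
pics
{'time_s': 0.0, 'q': array([-6.98724760e+01,  2.83175670e+01,  7.71264089e+01,  1.37336276e-03,
        7.46285655e+01, -5.47305895e+00]), 'joint_vel': array([-0.02861734,  0.00942689,  0.03246291, -0.00537406,  0.03963285,
       -0.03950633]), 'tau': array([ 6.83108912e-03, -8.78787661e+01, -3.81848073e+01,  7.11521949e-02,
        5.31077106e-02, -4.22474761e-05]), 'tcp_pos': array([ 0.26993481, -0.56331256,  0.23231341]), 'orientation': array([-1.79927916e+02, -8.23656660e-03,  2.56002128e+01]), 'force': array([-0.13453251,  0.86810284, -0.15091187]), 'moment': array([ 0.03620572, -0.02071094,  0.01490496]), 'grip_width': 0.09146829085394428}
scene {'K': [[446.1881, 0.0, 274.7466], [0.0, 446.1881, 208.9035], [0.0, 0.0, 1.0]], 'k1': 0.0184, 'R': [[-0.6629, 0.7486, -0.0123], [0.6738, 0.5892, -0.4459], [-0.3266, -0.3039, -0.895]], 't': [0.3262, -0.3207, 1.0397], 'shot': 1}
beam [([254.9, 213.1], 0.79), ([290.3, 200.3], 0.44)]
bore_left [([290.5, 200.9], 0.91)]
bore_right [([214.3, 146.3], 0.88)]
washer_left [([422.9, 271.2], 0.88), ([324.3, 239.3], 0.74), ([283.2, 344.3], 0.73)
[... 423 characters left out ...]
.5511, 0.1233, 0.9285], 'shot': 2}
beam []
bore_left [([298.8, 204.1], 0.68)]
bore_right [([301.0, 161.8], 0.83), ([355.0, 250.5], 0.73)]
washer_left [([227.3, 344.8], 0.85), ([367.1, 284.5], 0.73), ([284.1, 223.9], 0.68), ([343.3, 359.0], 0.63), ([207.7, 296.2], 0.56)]
washer_right [([305.6, 137.3], 0.66)]
nut [([303.2, 134.8], 0.54), ([292.9, 167.5], 0.46)]
bolt_1 [([356.6, 251.5], 0.92), ([352.2, 232.1], 0.82)]
plane [([226.6, 228.6], 0.95)]
wrist {'K': [[321.1607, 0.0, 281.6484], [0.0, 321.1607, 209.0709], [0.0, 0.0, 1.0]], 'k1': 0.0255, 'hand_eye': [[-0.0013, -0.9657, -0.2596, 0.0728], [1.0, -0.0011, -0.0008, 0.0004], [0.0005, -0.2596, 0.9657, -0.1515], [0.0, 0.0, 0.0, 1.0]], 'shot': 3}
```

View pics/scene0.png

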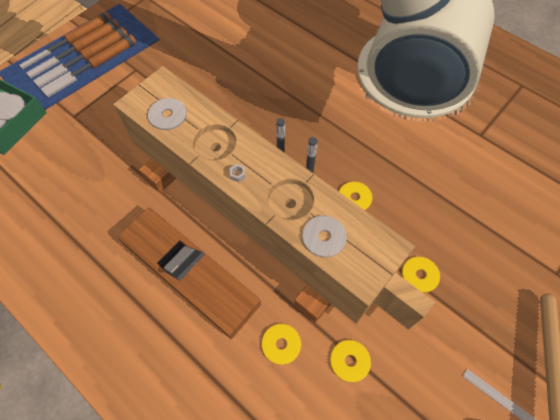

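View pics/side0.png

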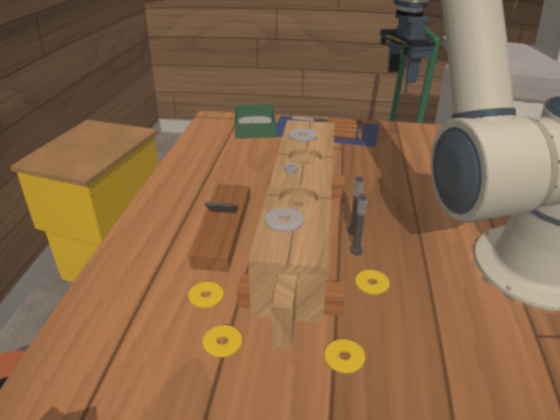

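```bash
cat > h.py <<'E'
import numpy as np,cv2
def slopes(p,uv):
    K=p["K"];k=p["k1"]
    xd=np.array([(uv[0]-K[0,2])/K[0,0],(uv[1]-K[1,2])/K[1,1]]);x=xd.copy()
    for _ in range(30): x=xd/(1+k*(x@x))
    return x
def onz(p,uv,z):
    K={k:np.array(v,float) for k,v in p.items() if k in("K","R","t")}
    x=slopes(p,uv);d=K["R"].T@np.array([x[0],x[1],1]);c=-K["R"].T@K["t"]
    return c+d*(z-c[2])/d[2]
def proj(p,X):
    c=np.asarray(p["R"])@np.asarray(X)+p["t"];x=c[:2]/c[2];x=x*(1+p["k1"]*(x@x))
    return x*p["K"][0,0]+np.array([p["K"][0,2],p["K"][1,2]])
E
python3 - <<'E'
import numpy as np
from workcell import bot
from h import *
p=bot.get_image("scene")
for n,uv,z in [("bl",(290.5,200.9),.144),("br",(214.3,146.3),.144),("w324",(324.3,239.3),.16),("w168",(167.9,116.1),.16),("nut",(237.6,175.4),.16),("w356",(356,198.1),.0)]: print(n,onz(p,uv,z).round(4))
p=bot.get_image("side")
for n,uv,z in [("bl",(298.8,204.1),.144),("br",(301,161.8),.144),("w284",(284.1,223.9),.16),("w305",(305.6,137.3),.16),("nut",(292.9,167.5),.16)]: print(n,onz(p,uv,z).round(4))
E
```

```text
bl [0.5077 0.0506 0.144 ]
br [ 0.5136 -0.1195  0.144 ]
w324 [0.5304 0.1377 0.16  ]
w168 [ 0.5285 -0.2173  0.16  ]
nut [ 0.5355 -0.0405  0.16  ]
w356 [0.358  0.0983 0.    ]
bl [0.5118 0.0554 0.144 ]
br [ 0.5235 -0.1155  0.144 ]
w284 [0.5285 0.1454 0.16  ]
w305 [ 0.5218 -0.2101  0.16  ]
nut [ 0.5353 -0.0571  0.16  ]
```

The two loose steel washers are the grey discs on the beam, at about (325,237) and (167,114) in the scene view. The four yellow look-alikes lie on the bench. I'm moving the wrist camera over the beam to measure more closely.

carry_out:
  translation:
    - [0, 0, -50]
    - [0, 0, -100]
    - [30, -25, -140]
    - [60, -50, -165]
    - [100, -85, -185]
    - [140, -118, -185]
    - [180, -152, -185]
    - [220, -186, -185]
    - [260, -220, -185]
    - [300, -254, -185]
    - [340, -288, -185]
    - [380, -321, -185]
    - [415, -351, -185]
    - [447, -378, -185]
    - [447, -378, -185]
    - [447, -378, -185]
    - [447, -378, -185]
  dr:
    - [0, 0, 0]
    - [0, 0, -6]
    - [0, 0, -12]
    - [0, 0, -18]
    - [0, 0, -24]
    - [0, 0, -30]
    - [0, 0, -36]
    - [0, 0, -42]
    - [0, 0, -48]
    - [0, 0, -54]
    - [0, 0, -60]
    - [0, 0, -64.4]
    - [0, 0, -64.4]
    - [0, 0, -64.4]
    - [0, 0, -64.4]
    - [0, 0, -64.4]
    - [0, 0, -64.4]
  fingers: [1, 0.5, 0.5, 0.5, 0.5, 0.5, 0.5, 0.5, 0.5, 0.5, 0.5, 0.5, 0.5, 0.5, 0.5, 0.5, 0.5]

```text
time_s: 2.75
tcp_pos: [0.5096, -0.0301, 0.4179]
orientation: [-180.0, 0.0, 90.0]
force: [-0.1, -0.6, 0.0]
grip_width: 0.0454
```

```bash
cat >> h.py <<'E'
from scipy.spatial.transform import Rotation as Ro
def wristpose(s,p):
    T=np.eye(4);T[:3,:3]=Ro.from_euler("xyz",s["orientation"],degrees=True).as_matrix();T[:3,3]=s["tcp_pos"]
    C=T@np.array(p["hand_eye"]); p["R"]=C[:3,:3].T; p["t"]=-C[:3,:3].T@C[:3,3]
    return p
def top(p,z,x0,x1,y0,y1,mm=1.0):
    # metric map: col = (y-y0), row=(x1-x)
    xs=np.arange(x1,x0,-mm/1000);ys=np.arange(y0,y1,mm/1000)
    Y,X=np.meshgrid(ys,xs);P=np.stack([X,Y,np.full_like(X,z)],-1)@np.array(p["R"]).T+p["t"]
    s=P[...,:2]/P[...,2:];s=s*(1+p["k1"]*(s**2).sum(-1,keepdims=True));K=p["K"]
    return cv2.remap(p["image"],(s[...,0]*K[0,0]+K[0,2]).astype(np.float32),(s[...,1]*K[1,1]+K[1,2]).astype(np.float32),cv2.INTER_LINEAR)
E
python3 - <<'E'
from workcell import bot
from h import *
s=bot.get_state();p=bot.get_image("wrist");wristpose(s,p)
cv2.imwrite("pics/w1.png",p["image"])
for th in ["bore_left","bore_right","washer_left","nut"]:
    z=.144 if "bore" in th else .16
    print(th,[(np.round(d['pixel'],1).tolist(),round(float(d['conf']),2),onz(p,d['pixel'],z).round(4).tolist()) for d in bot.place_of(p,th)])
cv2.imwrite("pics/w1top.png",top(p,.16,.38,.66,-.35,.29))
E
```

```text
bore_left [([288.3, 112.3], 0.74, [0.5177, 0.0551, 0.144])]
bore_right [([283.8, 237.6], 0.77, [0.5122, -0.1133, 0.144])]
washer_left [([381.1, 38.4], 0.78, [0.6233, 0.1348, 0.16]), ([190.9, 91.3], 0.65, [0.4008, 0.0784, 0.16]), ([303.6, 189.0], 0.64, [0.5377, -0.0405, 0.16]), ([302.1, 39.7], 0.6, [0.5329, 0.134, 0.16])]
nut [([303.4, 191.6], 0.77, [0.5375, -0.044, 0.16])]
```

View pics/w1.png

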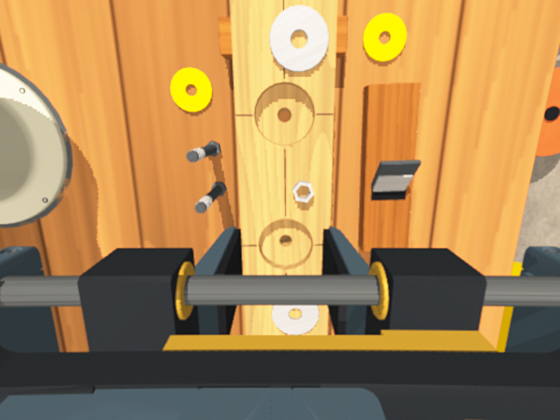

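View pics/w1top.png

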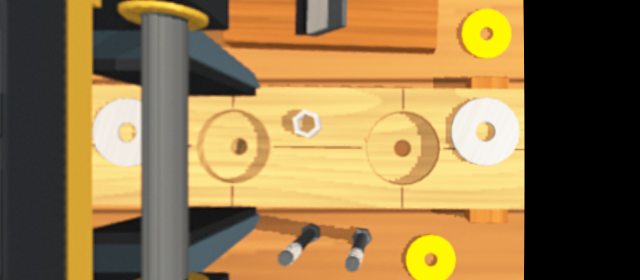

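```bash
python3 - <<'E'
from workcell import bot
from h import *
s=bot.get_state();p=bot.get_image("wrist");wristpose(s,p)
q=bot.get_image("scene")
def circ(im,r0,r1,x1,y0,mm,n):
    g=cv2.GaussianBlur(cv2.cvtColor(im,cv2.COLOR_BGR2GRAY),(5,5),1)
    c=cv2.HoughCircles(g,cv2.HOUGH_GRADIENT_ALT,1,30,param1=200,param2=.5,minRadius=int(r0/mm),maxRadius=int(r1/mm))
    print(n,None if c is None else [(round(x1-a[1]*mm/1000,4),round(y0+a[0]*mm/1000,4),round(a[2]*mm,1)) for a in c[:,0] if 1])
def thr(im,x1,y0,mm,n):
    h=cv2.cvtColor(im,cv2.COLOR_BGR2HSV); m=((h[...,1]<45)&(h[...,2]>110)).astype(np.uint8)
    cs,_=cv2.findContours(m,cv2.RETR_EXTERNAL,cv2.CHAIN_APPROX_NONE)
    for c in cs:
        if cv2.contourArea(c)*mm*mm>1500:
            e=cv2.fitEllipse(c);print(n,"thr",round(x1-e[0][1]*mm/1000,4),round(y0+e[0][0]*mm/1000,4),np.round(np.array(e[1])*mm,1),cv2.contourArea(c)*mm*mm)
mm=.5
for nm,P in (("wrist",p),("scene",q)):
    for z,(a,b) in ((.166,(31,36)),(.16,(35,40))):
        im=top(P,z,.42,.61,-.30,.20,mm)
        circ(im,a,b,.61,-.30,mm,(nm,z))
        if z==.166: thr(im,.61,-.30,mm,nm)
    cv2.imwrite(f"pics/top_{nm}.png",cv2.resize(top(P,.16,.42,.61,-.30,.20,mm),(800,304)))
E
```

```text
('wrist', 0.166) [(np.float32(0.512), np.float32(0.0535), np.float32(34.2))]
wrist thr 0.5279 -0.2256 [52.2 70.1] 2685.0
wrist thr 0.5286 0.1335 [65.8 66.3] 3430.0
wrist thr 0.5153 -0.1821 [ 34.1 277.3] 5943.25
('wrist', 0.16) [(np.float32(0.5135), np.float32(0.053), np.float32(36.6))]
('scene', 0.166) [(np.float32(0.529), np.float32(0.133), np.float32(32.9))]
scene thr 0.5283 0.1343 [64.6 65. ] 3295.625
scene thr 0.528 -0.219 [64.4 66.5] 3360.875
('scene', 0.16) [(np.float32(0.511), np.float32(0.0535), np.float32(36.8))]
```

View pics/top_scene.png

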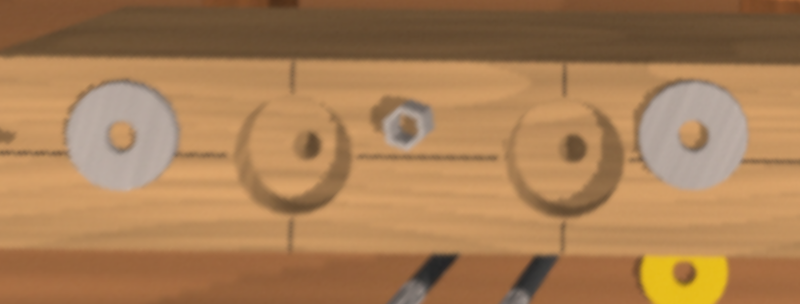

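Washer and bore centres, in metres:
- washer_left (0.5285, 0.134) → bore_left (0.512, 0.053)
- washer_right (0.528, -0.219) → bore_right (0.5135, -0.117)

I'll go behind the left washer first, with the two fingertips spread as a cradle.

carry_out:
  translation:
    - [45, 6, 0]
    - [90, 12, 0]
    - [135, 19, 20]
    - [180, 25, 50]
    - [210, 30, 90]
    - [228, 32, 135]
    - [228, 32, 175]
    - [228, 32, 205]
    - [228, 32, 218]
    - [228, 32, 218]
    - [228, 32, 218]
  dr:
    - [0, 0, 3]
    - [0, 0, 6]
    - [0, 0, 9]
    - [0, 0, 11.5]
    - [0, 0, 11.5]
    - [0, 0, 11.5]
    - [0, 0, 11.5]
    - [0, 0, 11.5]
    - [0, 0, 11.5]
    - [0, 0, 11.5]
    - [0, 0, 11.5]
  fingers: [0.44, 0.44, 0.44, 0.44, 0.44, 0.44, 0.44, 0.44, 0.44, 0.44, 0.44]

```text
time_s: 4.2
tcp_pos: [0.5427, 0.1983, 0.2013]
orientation: [179.9, -0.0, 78.5]
force: [0.9, -0.6, 0.8]
grip_width: 0.0399
```

```bash
python3 - <<'E'
from workcell import bot
from h import *
s=bot.get_state();print(s["tcp_pos"],s["orientation"],s["force"],s["grip_width"])
p=bot.get_image("wrist");cv2.imwrite("pics/w2.png",p["image"])
q=bot.get_image("side");cv2.imwrite("pics/s2.png",cv2.resize(q["image"][150:290,180:400],None,fx=3.5,fy=3.5))
E
```

```text
[0.54271572 0.19830774 0.20132472] [ 1.79909673e+02 -4.72269297e-02  7.84713126e+01] [ 0.93144141 -0.64554035  0.81441104] 0.03985342275667937
```

View pics/w2.png

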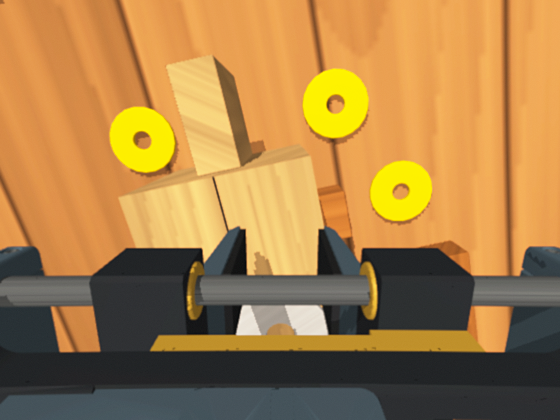

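View pics/s2.png

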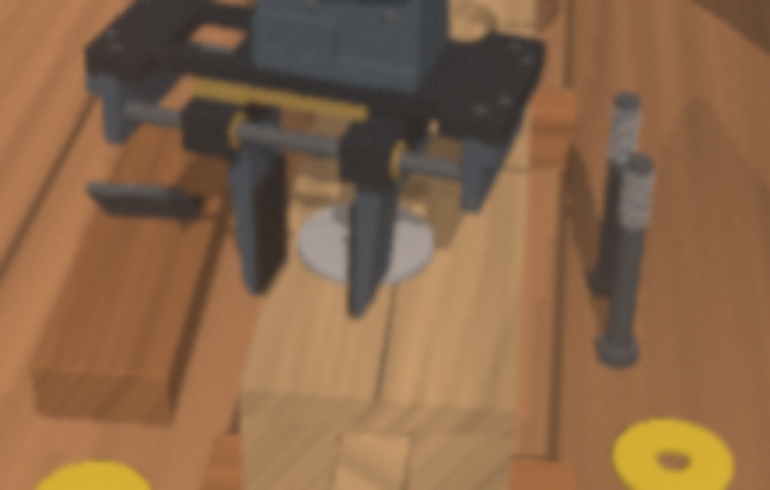

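carry_out:
  translation:
    - [0, -1, 10]
    - [0, -1, 18]
    - [0, -1, 20.3]
    - [0, -1, 20.3]
    - [-10, -1, 20.3]
    - [-15, -1, 20.3]
    - [-20, -1, 20.3]
    - [-25, -1, 20.3]
    - [-30, -1, 20.3]
    - [-35, -1, 20.3]
    - [-40, -1, 20.3]
    - [-45, -1, 20.3]
    - [-50, -1, 20.3]
    - [-55, -1, 20.3]
    - [-60, -1, 20.3]
    - [-65, -1, 20.3]
    - [-70, -1, 20.3]
    - [-75, -1, 20.3]
    - [-80, -1, 20.3]
    - [-80, -1, 20.3]
  dr:
    - [0, 0, 0]
    - [0, 0, 0]
    - [0, 0, 0]
    - [0, 0, 0]
    - [0, 0, 0]
    - [0, 0, 0]
    - [0, 0, 0]
    - [0, 0, 0]
    - [0, 0, 0]
    - [0, 0, 0]
    - [0, 0, 0]
    - [0, 0, 0]
    - [0, 0, 0]
    - [0, 0, 0]
    - [0, 0, 0]
    - [0, 0, 0]
    - [0, 0, 0]
    - [0, 0, 0]
    - [0, 0, 0]
    - [0, 0, 0]
  fingers: [0.44, 0.44, 0.44, 0.44, 0.44, 0.44, 0.44, 0.44, 0.44, 0.44, 0.44, 0.44, 0.44, 0.44, 0.44, 0.44, 0.44, 0.44, 0.44, 0.44]

```text
time_s: 6.3
tcp_pos: [0.5248, 0.1196, 0.1796]
orientation: [-180.0, 0.0, 78.5]
force: [0.9, -0.4, -0.0]
grip_width: 0.0401
```

```bash
cat > look.py <<'E'
import sys
from workcell import bot
from h import *
n=sys.argv[1]
s=bot.get_state();print(s["tcp_pos"].round(4),s["orientation"].round(2),s["force"].round(1),s["grip_width"])
ims=[]
for c in ("side","scene"):
    q=bot.get_image(c)
    u,v=proj(q,[.515,float(sys.argv[2]),.165]).astype(int); u=np.clip(u,60,500);v=np.clip(v,60,360)
    ims.append(cv2.resize(q["image"][v-60:v+60,u-55:u+55],(400,436),interpolation=cv2.INTER_CUBIC))
cv2.imwrite(f"pics/{n}.png",np.hstack(ims))
E
python3 look.py l3 .08
```

```text
[0.5248 0.1196 0.1796] [-1.7999e+02  2.0000e-02  7.8480e+01] [ 0.9 -0.4 -0. ] 0.040106346911285964
```

View pics/l3.png

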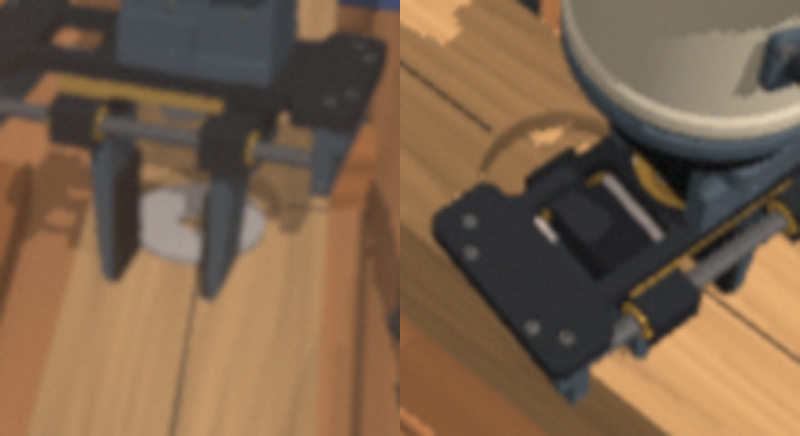

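carry_out:
  translation:
    - [-3, 1, 0]
    - [-6, 1, 0]
    - [-9, 1, 0]
    - [-12, 1, 0]
    - [-14, 1, 0]
    - [-16, 1, 0]
    - [-18, 1, 0]
    - [-20, 1, 0]
    - [-22, 1, 0]
    - [-24, 1, 0]
    - [-25, 1, 0]
    - [-25, 1, 0]
    - [-25, 1, 0]
  dr:
    - [0, 0, 0]
    - [0, 0, 0]
    - [0, 0, 0]
    - [0, 0, 0]
    - [0, 0, 0]
    - [0, 0, 0]
    - [0, 0, 0]
    - [0, 0, 0]
    - [0, 0, 0]
    - [0, 0, 0]
    - [0, 0, 0]
    - [0, 0, 0]
    - [0, 0, 0]
  fingers: [0.44, 0.44, 0.44, 0.44, 0.44, 0.44, 0.44, 0.44, 0.44, 0.44, 0.44, 0.44, 0.44]

```text
time_s: 7.7
tcp_pos: [0.5209, 0.0955, 0.1796]
orientation: [180.0, -0.0, 78.5]
force: [0.4, -0.0, -0.1]
grip_width: 0.0401
```

```bash
python3 look.py l4 .06
```

```text
[0.5209 0.0955 0.1796] [180.    -0.    78.49] [ 0.4 -0.  -0.1] 0.04010485171529932
```

View pics/l4.png

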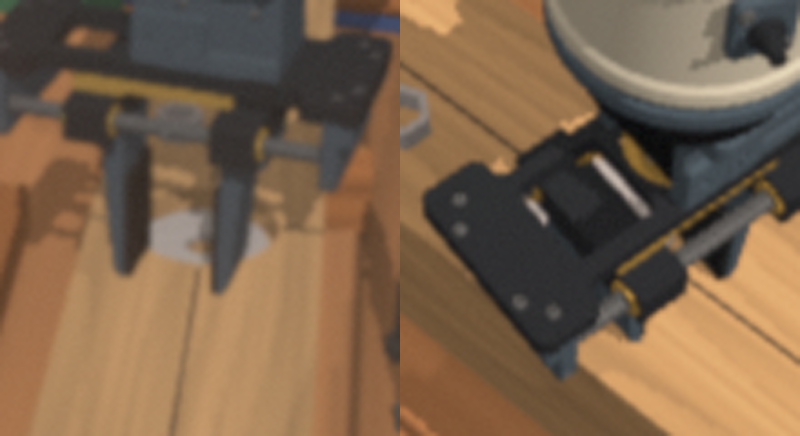

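carry_out:
  translation:
    - [10, 0, 0]
    - [10, 0, -30]
    - [0, 0, -70]
    - [-20, 3, -110]
    - [-50, 7, -150]
    - [-85, 12, -180]
    - [-120, 17, -210]
    - [-154, 22, -240]
    - [-154, 22, -240]
    - [-154, 22, -240]
    - [-154, 22, -240]
  dr:
    - [0, 0, 0]
    - [0, 0, 0]
    - [0, 0, 0]
    - [0, 0, -3]
    - [0, 0, -6]
    - [0, 0, -9]
    - [0, 0, -11.5]
    - [0, 0, -11.5]
    - [0, 0, -11.5]
    - [0, 0, -11.5]
    - [0, 0, -11.5]
  fingers: [0.44, 0.44, 0.44, 0.44, 0.44, 0.44, 0.44, 0.44, 0.44, 0.44, 0.44]

```text
time_s: 8.9
tcp_pos: [0.5116, -0.0588, 0.4187]
orientation: [-179.9, -0.0, 90.0]
force: [-0.1, 0.2, 0.6]
grip_width: 0.0402
```

```bash
cat > w.py <<'E'
import sys
from workcell import bot
from h import *
s=bot.get_state();p=bot.get_image("wrist");wristpose(s,p);print(s["time_s"],s["tcp_pos"].round(4),s["orientation"].round(1))
cv2.imwrite(f"pics/{sys.argv[1]}.png",np.vstack([cv2.resize(top(p,z,.44,.58,-.30,.20,.625),(800,224)) for z in (.15,.16)]))
E
python3 w.py w5
```

```text
8.9 [ 0.5116 -0.0588  0.4187] [-179.9   -0.    90. ]
```

View pics/w5.png

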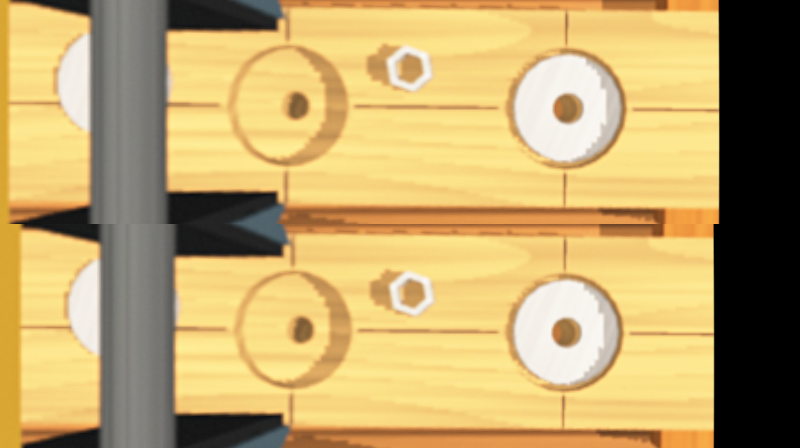

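carry_out:
  translation:
    - [-45, 5, 0]
    - [-90, 10, 0]
    - [-135, 15, 10]
    - [-180, 20, 30]
    - [-210, 25, 65]
    - [-226, 25, 110]
    - [-226, 25, 155]
    - [-226, 25, 195]
    - [-226, 25, 219]
    - [-226, 25, 219]
    - [-226, 25, 219]
  dr:
    - [0, 0, -3]
    - [0, 0, -6]
    - [0, 0, -7.6]
    - [0, 0, -7.6]
    - [0, 0, -7.6]
    - [0, 0, -7.6]
    - [0, 0, -7.6]
    - [0, 0, -7.6]
    - [0, 0, -7.6]
    - [0, 0, -7.6]
    - [0, 0, -7.6]
  fingers: [0.44, 0.44, 0.44, 0.44, 0.44, 0.44, 0.44, 0.44, 0.44, 0.44, 0.44]

```text
time_s: 10.05
tcp_pos: [0.5371, -0.2851, 0.2008]
orientation: [-180.0, -0.0, 97.7]
force: [0.5, -0.7, -0.2]
grip_width: 0.0401
```

```bash
python3 look.py l6 -.2; python3 - <<'E'
from workcell import bot
from h import *
s=bot.get_state();p=bot.get_image("wrist");wristpose(s,p)
cv2.imwrite("pics/w6.png",p["image"])
im=top(p,.166,.47,.58,-.27,-.08,.5);cv2.imwrite("pics/w6t.png",cv2.resize(im,None,fx=2,fy=2))
E
```

```text
[ 0.5371 -0.2851  0.2008] [-1.7997e+02 -3.0000e-02  9.7650e+01] [ 0.5 -0.7 -0.2] 0.04009036103366284
```

View pics/l6.png

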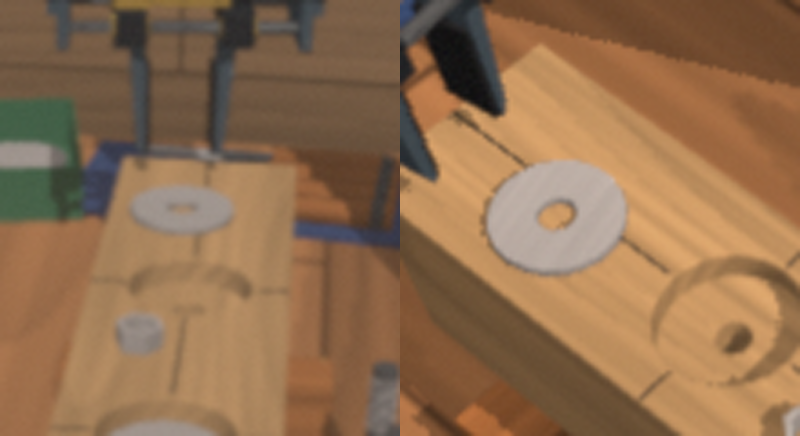

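View pics/w6.png

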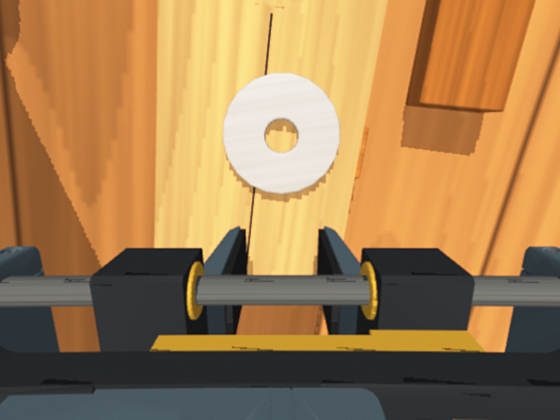

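```bash
python3 - <<'E'
from workcell import bot
from h import *
s=bot.get_state();p=bot.get_image("wrist");wristpose(s,p)
for uv in [(281.5,132.5),(281.5,73),(281.5,192),(224,132.5),(339,132.5)]: print(onz(p,uv,.166).round(4))
R=Ro.from_euler("xyz",s["orientation"],degrees=True).as_matrix()
for b in [(.5145,-.1175,.2),(.5135,-.117,.2)]: print((R.T@(np.array(b)-s["tcp_pos"])).round(4))
E
```

```text
[ 0.5285 -0.2194  0.166 ]
[ 0.5244 -0.1884  0.166 ]
[ 0.533  -0.2536  0.166 ]
[ 0.4961 -0.2237  0.166 ]
[ 0.5608 -0.2151  0.166 ]
[ 0.17   -0.0006  0.002 ]
[ 0.1707 -0.0015  0.002 ]
```

carry_out:
  translation:
    - [0, -1, 10]
    - [0, -1, 18]
    - [0, -1, 20.3]
    - [5, -1, 20.3]
    - [13, -1, 20.3]
    - [19, -1, 20.3]
    - [25, -1, 20.3]
    - [31, -1, 20.3]
    - [37, -1, 20.3]
    - [43, -1, 20.3]
    - [49, -1, 20.3]
    - [55, -1, 20.3]
    - [61, -1, 20.3]
    - [67, -1, 20.3]
    - [73, -1, 20.3]
    - [79, -1, 20.3]
    - [85, -1, 20.3]
    - [91, -1, 20.3]
    - [97, -1, 20.3]
    - [102, -1, 20.3]
  dr:
    - [0, 0, 0]
    - [0, 0, 0]
    - [0, 0, 0]
    - [0, 0, 0]
    - [0, 0, 0]
    - [0, 0, 0]
    - [0, 0, 0]
    - [0, 0, 0]
    - [0, 0, 0]
    - [0, 0, 0]
    - [0, 0, 0]
    - [0, 0, 0]
    - [0, 0, 0]
    - [0, 0, 0]
    - [0, 0, 0]
    - [0, 0, 0]
    - [0, 0, 0]
    - [0, 0, 0]
    - [0, 0, 0]
    - [0, 0, 0]
  fingers: [0.44, 0.44, 0.44, 0.44, 0.44, 0.44, 0.44, 0.44, 0.44, 0.44, 0.44, 0.44, 0.44, 0.44, 0.44, 0.44, 0.44, 0.44, 0.44, 0.44]

```text
time_s: 12.25
tcp_pos: [0.5222, -0.1843, 0.1803]
orientation: [180.0, -0.0, 97.6]
force: [0.3, -0.8, 0.1]
grip_width: 0.0402
```

```bash
python3 look.py l7 -.14
```

```text
[ 0.5222 -0.1843  0.1803] [180.    -0.    97.61] [ 0.3 -0.8  0.1] 0.040238960412060695
```

View pics/l7.png

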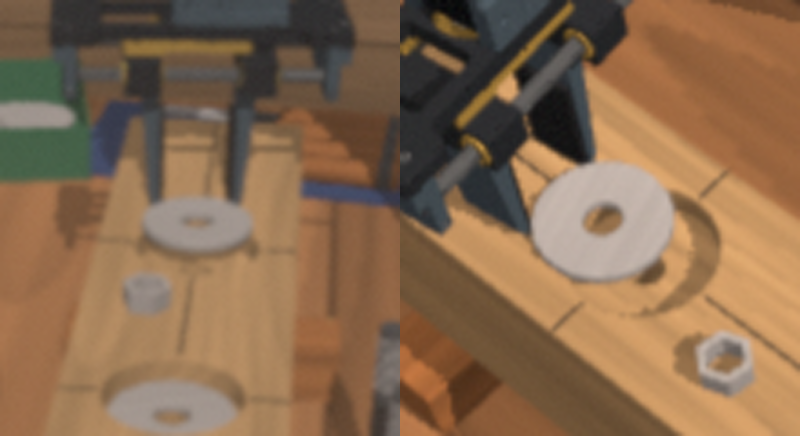

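carry_out:
  translation:
    - [3, 0, 0]
    - [6, 0, 0]
    - [9, 0, 0]
    - [12, 0, 0]
    - [14, 0, 0]
    - [16, 0, 0]
    - [18, 0, 0]
    - [20, 0, 0]
    - [22, 0, 0]
    - [24, 0, 0]
    - [25, 0, 0]
    - [25, 0, 0]
    - [25, 0, 0]
  dr:
    - [0, 0, 0]
    - [0, 0, 0]
    - [0, 0, 0]
    - [0, 0, 0]
    - [0, 0, 0]
    - [0, 0, 0]
    - [0, 0, 0]
    - [0, 0, 0]
    - [0, 0, 0]
    - [0, 0, 0]
    - [0, 0, 0]
    - [0, 0, 0]
    - [0, 0, 0]
  fingers: [0.44, 0.44, 0.44, 0.44, 0.44, 0.44, 0.44, 0.44, 0.44, 0.44, 0.44, 0.44, 0.44]

```text
time_s: 13.65
tcp_pos: [0.519, -0.1601, 0.1803]
orientation: [-180.0, -0.0, 97.6]
force: [-0.2, 0.6, -0.5]
grip_width: 0.0399
```

```bash
python3 look.py l8 -.12
```

```text
[ 0.519  -0.1601  0.1803] [-180.    -0.    97.6] [-0.2  0.6 -0.5] 0.03990966615470789
```

View pics/l8.png

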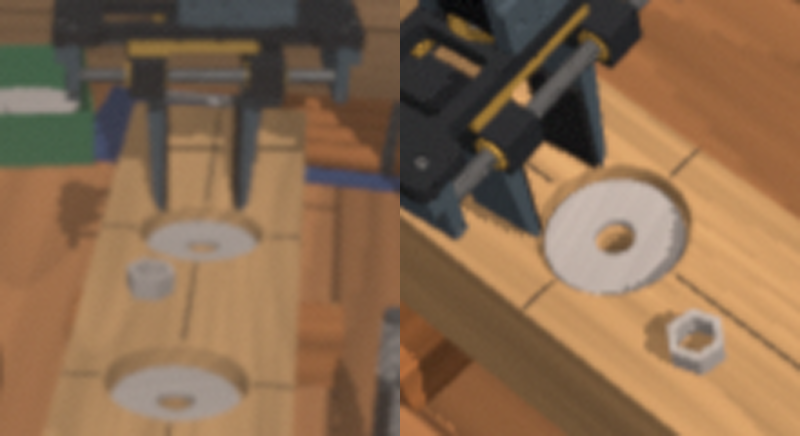

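It dropped in. Backing off, rising, and checking both bores from above.

carry_out:
  translation:
    - [-10, 0, 0]
    - [-15, 0, -30]
    - [-40, 0, -70]
    - [-80, 0, -110]
    - [-110, 0, -150]
    - [-130, 0, -180]
    - [-130, 0, -180]
    - [-130, 0, -180]
  dr:
    - [0, 0, 0]
    - [0, 0, 0]
    - [0, 0, 0]
    - [0, 0, 0]
    - [0, 0, 0]
    - [0, 0, 0]
    - [0, 0, 0]
    - [0, 0, 0]
  fingers: [0.44, 0.44, 0.44, 0.44, 0.44, 0.44, 0.44, 0.44]

```text
time_s: 14.55
tcp_pos: [0.5361, -0.2899, 0.3605]
orientation: [180.0, 0.0, 97.5]
force: [-0.4, 0.3, -1.3]
grip_width: 0.04
```

```bash
python3 - <<'E'
from workcell import bot
from h import *
s=bot.get_state();print(s["time_s"],s["tcp_pos"].round(3),s["force"].round(1))
q=bot.get_image("scene");p=wristpose(s,bot.get_image("wrist"))
mm=.5
for n,P in (("scene",q),("wrist",p)):
    im=top(P,.15,.44,.58,-.20,.20,mm)
    cv2.imwrite(f"pics/f_{n}.png",im)
    h=cv2.cvtColor(im,cv2.COLOR_BGR2HSV);m=((h[...,1]<60)&(h[...,2]>90)).astype(np.uint8)
    for c in cv2.findContours(m,cv2.RETR_EXTERNAL,cv2.CHAIN_APPROX_NONE)[0]:
        if cv2.contourArea(c)>6000:
            e=cv2.fitEllipse(cv2.convexHull(c));print(n,round(.58-e[0][1]*mm/1000,4),round(-.2+e[0][0]*mm/1000,4),np.round(np.array(e[1])*mm,1))
cv2.imwrite("pics/f_all.png",np.vstack([cv2.imread("pics/f_scene.png"),cv2.imread("pics/f_wrist.png")]))
cv2.imwrite("pics/f_raw.png",q["image"])
E
```

```text
14.55 [ 0.536 -0.29   0.36 ] [-0.4  0.3 -1.3]
scene 0.5105 0.0536 [62.  66.8]
scene 0.5116 -0.1198 [64.7 66.8]
wrist 0.5145 -0.1239 [59.3 68.5]
```

View pics/f_all.png

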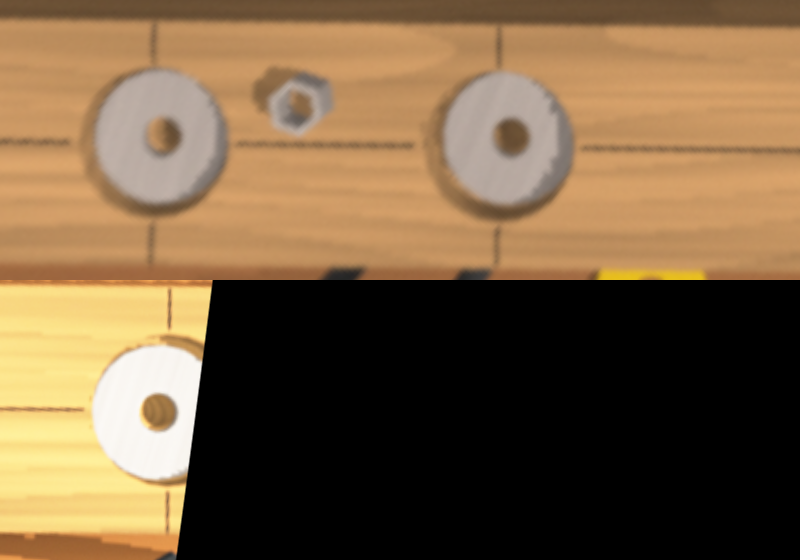

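View pics/f_raw.png

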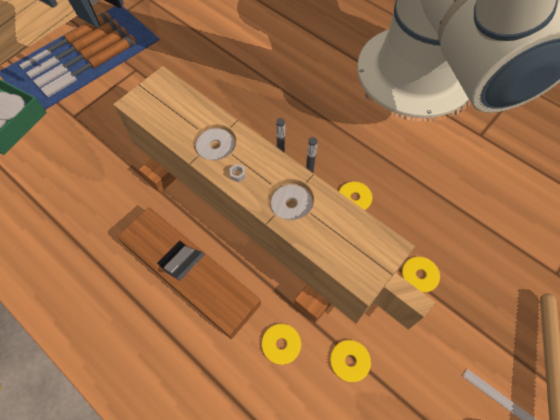

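Seen from above, both washers lie inside their bores and look flat (nearly round, 65–67 mm). The nut (237,172), bolts and plane sit at the same pixels as at the start, and the robot is clear of everything.

```bash
python3 -c "
from workcell import bot
print(bot.hand_in())"
```

```text
the job is handed in; nothing more can be done
None
```

I pushed both steel washers into their counterbores with two spread fingertips, left one first, then right, and handed the job in at about 14.7 s. The hand-in gave no verdict.

- **Seating:** In the last scene-camera picture both washers sit inside the bore rims, looking flat and with their holes over the bolt holes. The fitted centres are 2–3 mm from my bore estimates, inside the 6 mm allowed and close to the 2 mm calibration error.
- **Other objects:** The nut, bolts and plane look unmoved, and the yellow washers on the bench were left alone. The gripper was raised clear of everything, and the force readings between moves stayed near zero.
- **Weak checks:** The last wrist picture cut off the right bore and did not show the left one. Its fit for the right washer was about 6–7 mm out along the beam, and I discounted it for the crop. The left fit came out slightly out of round (62 by 67 mm) because of shadow. I saw the left washer seated in an earlier wrist view. Neither washer's flatness nor its depth was measured directly.

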